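Crank down the stabilizer leg of a cold plate and lock it

ROBOT

A 7-joint arm with a two-finger parallel gripper is mounted at the origin on the work surface. World frame = base frame: x ahead of the robot, y to its left, z up, the work surface at z = 0. Lengths are in m, angles in rad, forces in N, time in s.
With the tool pointing down it reaches from about 0.4 to 0.875 m from the base axis. Payload 19.3 kg.
Tool frame: the origin (TCP) lies at the very end of the fingers, on their centre line; the grasp point (between the pads) lies 19 mm behind it; z points along the fingers, y is the line along which they close (so a half turn about z gives the same grasp; the last joint's range is limited). The gripper opens to 85 mm and grips with 20 to 120 N. Pads are 22 mm wide; open, the fingers measure 114 mm over their backs; the gripper's body (76 mm by 85 mm) begins 54 mm behind the grasp point. The pads swing forward as they close: fully open they stand 13 mm farther back than shut.
Start: joints at [1.095, 0.521, -0.036, 1.599, 0.021, 1.021, -0.113], TCP at [0.247, -0.574, 0.231] pointing down, gripper open.
Joint ranges: [-2.91, 2.91], [-0.3, 2.13], [-1.5, 1.42], [0.17, 2.43], [-1.26, 4.41], [0.16, 1.93], [-2.52, 2.52]. Speed limits (rad/s): [1.89, 1.89, 2.39, 2.39, 3.01, 3.01, 3.01].

INTERFACE

Orientations are given as a 3x3 rotation matrix whose columns are the frame's x, y, z axes.
In Python, from bench import env gives the robot as it stands.
- The arm moves only by the shell command python3 -m jog 'ROWS'. ROWS is a JSON object of lists of equal length, an entry for each row: "hand": the opening, from 0 (shut) to 1 (fully open); "linear": the shift along the tool's x, y, z as a fraction of full scale, a list of three; "rotation": the turn, a rotation vector about the tool's x, y, z as a fraction of full scale, a list of three. In form: {"hand": [hand, ...], "linear": [[tx, ty, tz], ...], "rotation": [[wx, wy, wz], ...]}. A call has exactly 8 rows; each row is the pose to reach, as a shift and turn from the pose commanded when the call began, along the tool's axes at that moment, turning the shorter way round; what a row does not reach only later rows make up. Full scale, the value 1, is 500 mm for a shift and pi rad for a turn. A row lasts 1/8 s, in which the tool goes at most 62.5 mm and 10.7 degrees, less where a joint would pass 70% of its speed; a pose out of reach is approached as far as the arm can. A call with a number of a shift or a turn outside -1 to 1 is refused whole. A call with a gripper value outside its range is refused whole. The fingers move at their own pace and stop on an object; the grip force is fixed at half the most. Time passes only in rows, so rows that repeat a pose let the fingers close, or fill a call up. It gives the time, the measured TCP pose, the force, the opening and the grip force at its end, in the units of the state.
- env.get_state(): the state, without advancing time (a new reading comes with each control period).
- env.get_image(name): name is "scene" or "top"; returns the picture (480x640x3 uint8, red, green, blue); there is no depth.
- env.camera_info(name): a dict with "mtx" (3x3 intrinsics, pixels), "distortion" ([k1, k2, p1, p2, k3] as OpenCV has them; the pictures are not rectified), "rvec" (rotation vector, rad) and "tvec" (3), from world to camera coordinates, as OpenCV has them. Camera axes: x right, y down, z forward; pixel columns grow to the right and rows downward; lengths in m; the calibration is good to about 2 mm. A picture is of the moment at which its call begins. camera_info takes no time and is no camera call.
- env.job_done(): hands the job in; it is judged then, once.
The state is a dict: "time_s": time; "q": joint angles; "joint_velocities": joint speeds; "joint_efforts": joint torques, N m; "ee_pos": TCP position; "ee_rot": TCP orientation; "contact_force": force on the tool from outside, world axes, zero at the start; "ft_torque": the same for the moment, N m; "grip_width": finger opening in m; "grip_force": force on a finger pad.
Only numpy, scipy, OpenCV 4.12 (cv2) and the standard library are available. Lean on these libraries where they do the work, as an engineer would, in place of code of your own. Each camera call takes 0.05 s, during which the arm holds its last target. There are 200 camera calls.

TASK

Turn the red crank of the cold plate's jack clockwise (seen from above) to lower its leg until the foot bears firmly on the steel pad, which you feel as the load on the crank rising to roughly one and a half times its free-running load; stop there, without forcing it to twice that load. Then swing the yellow-knobbed lock lever all the way over to its locked stop, let go, and leave the pad, bottle, tray and cassettes undisturbed.

Things in the scene. Friction and masses are not known exactly. Their poses are not given: they have to be found in the camera images.
- station: White cold plate (housing 210 x 400 mm, 95 mm high; grey plate on it, top 100 mm) fixed to the bench, with a jack on its front. Origin on the bench on the jack's vertical axis; x points from the jack to the housing, whose front face is 80 mm away and spans y from -140 to +260 mm; z up. The jack's grey gear case is 54 mm wide, top 140 mm above the bench.
- jack_case (a point): Centre of the gear case's top, 140 mm above the bench. Below the case hangs the leg with a black round rubber foot (56 mm wide). How far it hangs is not measured: the foot starts 14 to 36 mm above the pad. One crank turn clockwise from above lowers it 20 mm (0.7 to 1.8 turns to touch); the crank stays where it is left.
- crank_axis (a point): On the crank's vertical axis, level with crank_grip. Turning freely takes 8 N at the grip (dry friction); a hand that has just paused reads less, 2 to 6 N, and less steadily. After touch the load grows about 0.8 N per 0.1 rad, turning or paused. Wanted: a rise of 4 to 5 N (60 N at the foot). A rise of 2.1 N (30 N) to 8 N (load doubled, 115 N) is good; 12.7 N (180 N) is damage.
- crank_grip (a point): Middle of the red upright crank grip, a cylinder 22 mm in diameter and 50 mm tall (155 to 205 mm above the bench) standing on the end of a flat steel arm (top 153 mm above the bench) 45 mm from crank_axis. It spins freely on its pin, so a hand can hold it without turning. It starts at any angle of the circle; the circle is free of obstacles above 160 mm.
- lock_axis (a point): Point on the vertical pivot of the lock lever, level with lock_grip, 178 mm above the bench; it stands at (105, 185) mm in the station's x, y.
- lock_grip (a point): Upper part (178 mm above the bench) of the yellow upright knob of the lock lever, a cylinder 20 mm in diameter from 150 to 195 mm above the bench, 60 mm from lock_axis, fixed to a flat black lever (top 151 mm).
- lock_lever (a joint): Angle of the lock lever: 0 = unlocked, the lever points along the station's +y; grows counter-clockwise seen from above; 1.571 = locked stop, the lever points along the station's -x. It takes about 1.5 N at the knob and stays where it is left.
- pad: Loose steel bearing pad 85 x 85 x 16 mm lying on the bench under the foot, origin at the centre of its underside. Must stay put.
- bottle: Brown bottle, 56 mm in diameter, 125 mm tall, on the bench at the station's -y side; origin at the centre of its underside. Bystander.
- mould_tray: Blue open tray 80 x 110 x 35 mm on the bench at the station's +y side; origin at the centre of its underside. Bystander.
- pink_cassettes: Stack of three pink cassettes, 40 x 28 x 23 mm, lying on the cold plate; origin at the centre of its underside. Bystander.
- lime_cassettes: Stack of three lime cassettes, 40 x 28 x 23 mm, lying on the cold plate; origin at the centre of its underside. Bystander.
Things that resemble listed ones, but are neither listed nor needed, are in the scene too. Several things have the shape of the pad; the one meant has the colours described above.

How it is judged:
By the outcome, as a careful person would: the job done as asked, in the order asked, and still so for the second after the job is handed in, with the robot touching nothing.
It also fails if it takes over 72 s, if anything falls off the work surface, if the arm or the gripper's body presses on something with over 40 N, if the wrist force passes 120 N, or if a joint passes its speed limit or range.

## Working session

There is one attempt and no reset: what is moved stays moved. The work goes in short steps, Python scripts to look and compute and a shell command to move; the robot and the scene stay as the last step left them, time stands still between calls to the robot, and variables do not carry over. Pictures are saved under pics/ and viewed, at most 10 in all, crops included, and the job is handed in when it is done.

```bash
ls; mkdir -p pics; python3 - <<'E'
from bench import env
import cv2
for n in("scene","top"):
    cv2.imwrite(f"pics/{n}0.png",env.get_image(n)[:,:,::-1]); print(n,env.camera_info(n))
s=env.get_state();print({k:s[k] for k in("time_s","ee_pos","ee_rot","contact_force","grip_width")})
E
```

```text
pics
scene {'mtx': array([[540.55368423,   0.        , 317.58538991],
       [  0.        , 540.55368423, 241.24460222],
       [  0.        ,   0.        ,   1.        ]]), 'distortion': array([0.02438449, 0.        , 0.        , 0.        , 0.        ]), 'rvec': array([ 1.67754065,  2.00393648, -0.70975138]), 'tvec': array([ 0.1371223 , -0.33125267,  1.29986756])}
top {'mtx': array([[508.92407315,   0.        , 304.97854702],
       [  0.        , 508.92407315, 235.99005198],
       [  0.        ,   0.        ,   1.        ]]), 'distortion': array([-0.05568857,  0.        ,  0.        ,  0.        ,  0.        ]), 'rvec': array([ 2.14458509, -2.15396078,  0.15828772]), 'tvec': array([-0.04072465,  0.59194266,  1.04952382])}
{'time_s': 0.1, 'ee_pos': array([ 0.24655991, -0.5739915 ,  0.23079757]), 'ee_rot': array([[ 9.18800074e-01,  3.94722953e-01, -4.62061661e-04],
       [ 3.94723217e-01, -9.18799643e-01,  8.92745917e-04],
       [-7.21547841e-05, -1.00264148e-03, -9.99999495e-01]]), 'contact_force': array([-1.02857807, -0.35068066, -0.21326877]), 'grip_width': 0.08553375496013886}
```

View pics/scene0.png

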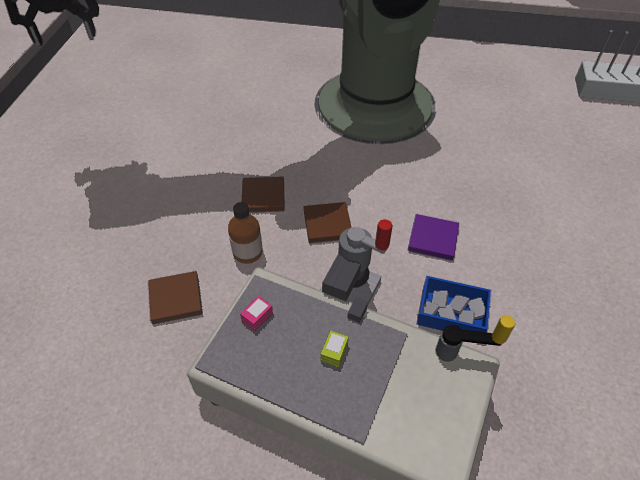

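View pics/top0.png

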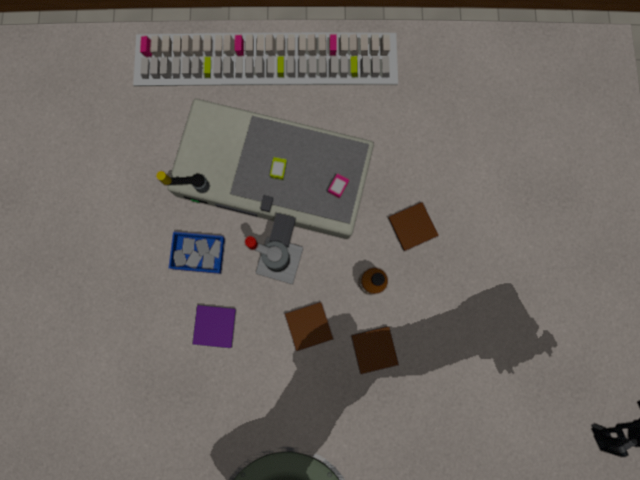

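The scene view shows the red grip at about (384,235), the hub at (355,238), the yellow knob at (504,328) and the lock pivot at (452,335). In the top view the red grip is at (251,242), the hub at (275,257), the knob at (163,177) and the pivot at (199,181). The housing's front corners are at about (172,198) and (350,236).

```bash
cat > h.py <<'E'
import numpy as np, cv2
from bench import env
C={n:env.camera_info(n) for n in("scene","top")}
def ray(n,p):
    c=C[n];R=cv2.Rodrigues(c["rvec"])[0]
    u=cv2.undistortPoints(np.array([[p]],float),c["mtx"],c["distortion"])[0,0]
    d=R.T@np.array([*u,1]);return -R.T@c["tvec"],d/np.linalg.norm(d)
def plane(n,p,z):
    o,d=ray(n,p);return o+d*(z-o[2])/d[2]
def tri(a,b):
    (o,d),(p,e)=ray("scene",a),ray("top",b)
    s=np.linalg.lstsq(np.stack([d,-e],1),p-o,rcond=None)[0]
    P,Q=o+s[0]*d,p+s[1]*e;return (P+Q)/2,np.linalg.norm(P-Q)
def blob(im,lo,hi,near):
    h=cv2.cvtColor(im,cv2.COLOR_RGB2HSV);m=cv2.inRange(h,lo,hi)
    if lo[0]==0:m|=cv2.inRange(h,(174,lo[1],lo[2]),(179,255,255))
    n,l,st,c=cv2.connectedComponentsWithStats(m)
    k=min((i for i in range(1,n) if st[i,4]>25),key=lambda i:np.hypot(*(c[i]-near)))
    return c[k],st[k]
RED=((0,180,90),(4,255,255));YEL=((20,150,100),(27,255,255))
E
cat > m.py <<'E'
from h import *
np.set_printoptions(precision=4,suppress=True)
S,T=env.get_image("scene"),env.get_image("top")
for nm,col,a,b in(("red",RED,(384,235),(251,242)),("yel",YEL,(504,328),(163,177))):
    p,s=blob(S,*col,a);q,t=blob(T,*col,b);print(nm,p,s,q,t,*tri(p,q))
for nm,a,b in(("hub",(355,238),(275,257)),("lockaxis",(452,334),(199,181))):print(nm,*tri(a,b))
print("hubtop@.16",plane("top",(275,257),.16),plane("scene",(355,238),.16))
A=plane("top",(172,198),.095);B=plane("top",(350,236),.095);print("front",A,B,np.linalg.norm(A-B))
y=(A-B)[:2]/np.linalg.norm((A-B)[:2]);x=np.array([y[1],-y[0]]);O=A[:2]-.26*y-.08*x
print("x",x,"y",y,"O",O,"lock axis",O+.105*x+.185*y,"knob0",O+.105*x+.245*y)
for n,I in(("scene",S[200:360,300:540]),("top",T[140:300,140:320])):
    cv2.imwrite(f"pics/{n}1.png",cv2.resize(I[:,:,::-1],None,fx=3.3,fy=3.3,interpolation=2))
E
python3 m.py
```

```text
red [384.7027 224.6126] [378 220  14  10 111] [250.1882 241.4   ] [245 237  11  10  85] [0.559  0.0585 0.2035] 0.0021442978464034255
yel [506.9592 321.6531] [500 316  15  13 147] [160.5439 174.9123] [157 171   9   9  57] [0.6874 0.2297 0.194 ] 0.0011790554360221219
hub [0.537  0.0161 0.1373] 0.000975653930463975
lockaxis [0.6881 0.1684 0.1437] 0.003851244232384576
hubtop@.16 [0.5347 0.0144 0.16  ] [0.5556 0.0179 0.16  ]
front [0.6648 0.2318 0.095 ] [ 0.5838 -0.135   0.095 ] 0.37567838075204135
x [ 0.9765 -0.2155] y [0.2155 0.9765] O [ 0.5306 -0.0048] lock axis [0.673  0.1532] knob0 [0.6859 0.2118]
```

View pics/scene1.png

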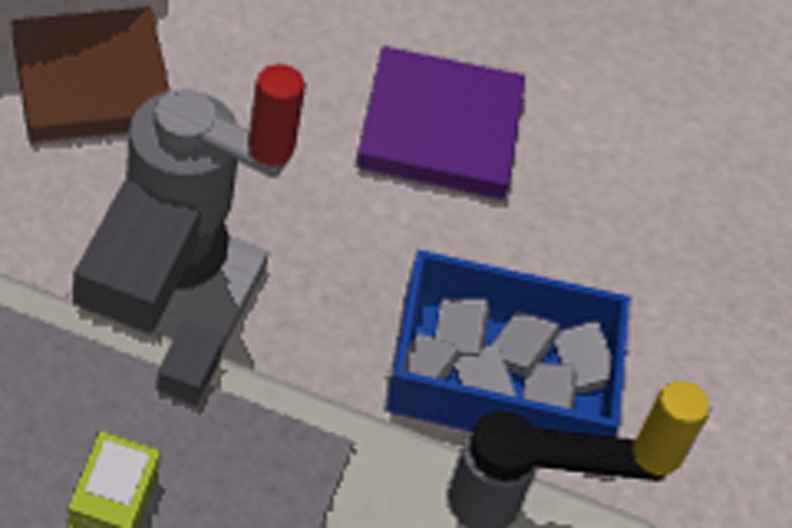

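View pics/top1.png

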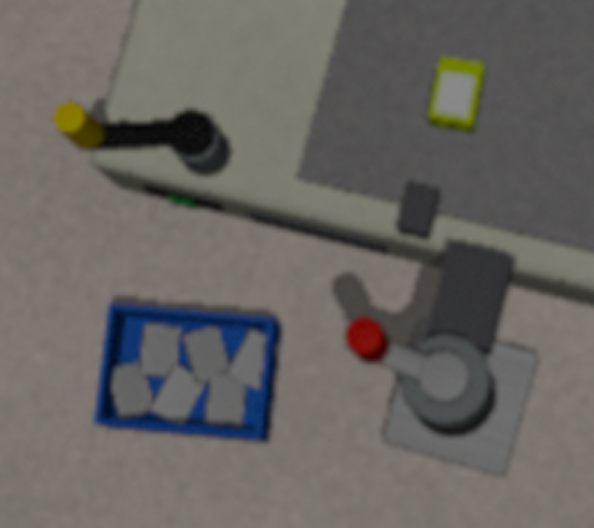

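The crops show the crank boss centre at top (275.2,254.2) and scene (356.7,234.8), and the lock pivot cap at top (198.5,180) and scene (452.7,332.4). Red and yellow tops triangulate to z 0.2035 and 0.194, which matches the text. The lever is at its unlocked position.

```bash
python3 - <<'E'
from h import *
np.set_printoptions(precision=4,suppress=True)
h,e=tri((356.7,234.8),(275.2,254.2));l,f=tri((452.7,332.4),(198.5,180))
r=np.array([.559,.0585]);k=np.array([.6874,.2297])
print(h,e,l,f)
print("radius",np.linalg.norm(r-h[:2]),"lever",np.linalg.norm(k-l[:2]),"axes",np.linalg.norm(l-h))
v=(l-h)[:2];a=np.arctan2(v[1],v[0])-np.arctan2(185,105);print("station yaw",a,"front edge yaw",np.arctan2(-.2155,.9765), "lever dir",np.arctan2(*(k-l[:2])[::-1])-np.pi/2)
s=env.get_state();d=np.array([r[0],r[1],.26])-s["ee_pos"];print("tool shift/500",s["ee_rot"].T@d/.5,s["time_s"], "yaw/pi",.4058/np.pi)
E
```

```text
[0.5409 0.0168 0.1501] 0.004526776903868796 [0.6887 0.1683 0.1492] 0.0038589666766069217
radius 0.04542203705788224 lever 0.06138335130362054 axes 0.2116431104108435
station yaw -0.25679219607532733 front edge yaw -0.21720465926931157 lever dir 0.02112027143012596
tool shift/500 [ 1.0734 -0.9158 -0.0575] 0.2 yaw/pi 0.12917015181338226
```

```bash
python3 -m jog '{"hand":[1,1,1,1,1,1,1,1],"linear":[[0.08,-0.07,-0.04],[0.18,-0.155,-0.06],[0.28,-0.24,-0.06],[0.38,-0.325,-0.06],[0.48,-0.41,-0.06],[0.58,-0.495,-0.06],[0.66,-0.563,-0.06],[0.66,-0.563,-0.06]],"rotation":[[0,0,0.03],[0,0,0.06],[0,0,0.09],[0,0,0.129],[0,0,0.129],[0,0,0.129],[0,0,0.129],[0,0,0.129]]}'
cat > d.py <<'E'
import sys
from h import *
np.set_printoptions(precision=4,suppress=True)
s=env.get_state();R=s["ee_rot"];p=s["ee_pos"]
t=np.array([float(a) for a in sys.argv[1:4]])
print(s["time_s"],p,R[:,0],R[:,1],"shift",R.T@(t-p)/.5,"yaw/pi",np.arctan2(R[1,0],R[0,0])/np.pi)
E
python3 d.py .559 .0585 .26
```

```text
time_s: 1.2
ee_pos: [0.4404, -0.1815, 0.2614]
ee_rot: [[1.0, 0.006, 0.001], [0.006, -1.0, 0.001], [0.001, -0.001, -1.0]]
contact_force: [-0.8, -1.2, -0.4]
grip_width: 0.0855
grip_force: 0.0
1.2 [ 0.4404 -0.1815  0.2614] [1.     0.0065 0.0006] [ 0.0065 -1.     -0.001 ] shift [ 0.2403 -0.4784  0.0033] yaw/pi 0.0020625247218290987
```

```bash
python3 -m jog '{"hand":[1,1,1,1,1,1,1,1],"linear":[[0.05,-0.1,0],[0.1,-0.2,0],[0.15,-0.3,0],[0.2,-0.4,0],[0.241,-0.479,0],[0.241,-0.479,0],[0.241,-0.479,0.04],[0.241,-0.479,0.07]],"rotation":[[0,0,0],[0,0,0],[0,0,0],[0,0,0],[0,0,0],[0,0,0],[0,0,0],[0,0,0]]}'
python3 - <<'E'
from h import *
s,t=env.get_image("scene"),env.get_image("top")
cv2.imwrite("pics/c2.png",cv2.resize(np.hstack([s[120:300,290:490],t[150:330,160:360]])[:,:,::-1],None,fx=2,fy=2))
E
python3 d.py .559 .0585 .166
```

```text
time_s: 2.2
ee_pos: [0.5589, 0.0529, 0.2255]
ee_rot: [[1.0, -0.001, -0.001], [-0.001, -1.0, -0.001], [-0.001, 0.001, -1.0]]
contact_force: [0.0, -0.1, -0.4]
grip_width: 0.0856
grip_force: 0.0
2.3 [0.5583 0.0532 0.2248] [ 1.     -0.0006 -0.0025] [-0.0006 -1.      0.0006] shift [ 0.0017 -0.0108  0.1177] yaw/pi -0.00018726889277379617
```

View pics/c2.png

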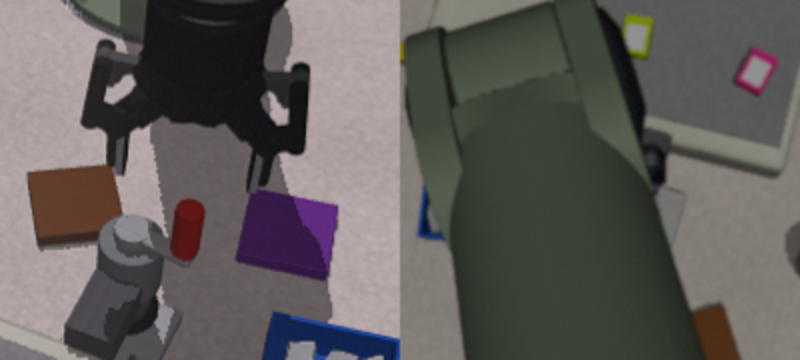

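The hand is above the red grip, with the fingers on either side of it. I'll descend next.

```bash
python3 -m jog '{"hand":[1,1,1,1,1,1,1,1],"linear":[[0,0,0.03],[0,0,0.06],[0,0,0.09],[0,0,0.12],[0,0,0.12],[0,0,0.12],[0,0,0.12],[0,0,0.12]],"rotation":[[0,0,0],[0,0,0],[0,0,0],[0,0,0],[0,0,0],[0,0,0],[0,0,0],[0,0,0]]}'
python3 d.py .559 .0585 .166
```

```text
time_s: 3.3
ee_pos: [0.5594, 0.0542, 0.1667]
ee_rot: [[1.0, 0.0, 0.001], [0.0, -1.0, 0.0], [0.001, -0.0, -1.0]]
contact_force: [-0.0, -0.0, -0.3]
grip_width: 0.0855
grip_force: 0.0
3.3 [0.5594 0.0542 0.1667] [1.     0.0004 0.0007] [ 0.0004 -1.     -0.0001] shift [-0.0007 -0.0085  0.0014] yaw/pi 0.00014181112584528996
```

```bash
python3 -m jog '{"hand":[1,1,0,0,0,0,0,0],"linear":[[0,-0.0085,0],[0,-0.0085,0],[0,-0.0085,0],[0,-0.0085,0],[0,-0.0085,0],[0,-0.0085,0],[0,-0.0085,0],[0,-0.0085,0]],"rotation":[[0,0,0],[0,0,0],[0,0,0],[0,0,0],[0,0,0],[0,0,0],[0,0,0],[0,0,0]]}'
python3 d.py .559 .0585 .166
```

```text
time_s: 4.3
ee_pos: [0.5595, 0.0593, 0.1666]
ee_rot: [[1.0, 0.001, 0.001], [0.001, -1.0, 0.001], [0.001, -0.001, -1.0]]
contact_force: [0.0, 5.3, 3.6]
grip_width: 0.0205
grip_force: 58.8
4.3 [0.5595 0.0593 0.1666] [1.     0.0011 0.0008] [ 0.0011 -1.     -0.001 ] shift [-0.0009  0.0016  0.0012] yaw/pi 0.00034950452531774335
```

```bash
cat > r.py <<'E'
import sys
from h import *
# a0 step(deg, clockwise) [centre x y]: rows, in tool units, plus force split at the measured angle
a0,st=float(sys.argv[1]),float(sys.argv[2]);r=.045;c=np.array([.5416,.0180])
if len(sys.argv)>4:c=np.array([float(sys.argv[3]),float(sys.argv[4])])
s=env.get_state();p=s["ee_pos"][:2];d=p-c;f=s["contact_force"]
m=np.arctan2(d[1],d[0]);er=np.array([np.cos(m),np.sin(m)]);et=np.array([er[1],-er[0]])
print("t",round(s["time_s"],2),"p",p.round(4),"ang",np.degrees(m).round(1),"rad",np.linalg.norm(d).round(4),"F radial",(f[:2]@er).round(2),"F cw",(f[:2]@et).round(2),"Fz",f[2].round(1))
a=np.radians(a0-st*np.arange(9));x=r*np.cos(a);y=r*np.sin(a)
print([[round((x[i]-x[0])/.5,3),round(-(y[i]-y[0])/.5,3),0] for i in range(1,9)])
E
python3 r.py 66.5 12
```

```text
t 4.3 p [0.5595 0.0593] ang 66.6 rad 0.045 F radial 4.86 F cw -2.05 Fz 3.6
[[np.float64(0.016), np.float64(0.009), 0], [np.float64(0.03), np.float64(0.022), 0], [np.float64(0.042), np.float64(0.037), 0], [np.float64(0.049), np.float64(0.054), 0], [np.float64(0.054), np.float64(0.072), 0], [np.float64(0.054), np.float64(0.091), 0], [np.float64(0.05), np.float64(0.11), 0], [np.float64(0.042), np.float64(0.127), 0]]
```

```bash
sed -i 's/round((x\[i\]-x\[0\])\/.5,3)/float(round((x[i]-x[0])\/.5,3))/;s/round(-(y\[i\]-y\[0\])\/.5,3)/float(round(-(y[i]-y[0])\/.5,3))/' r.py
python3 -m jog '{"hand":[0,0,0,0,0,0,0,0],"linear":[[0.016,0.009,0],[0.03,0.022,0],[0.042,0.037,0],[0.049,0.054,0],[0.054,0.072,0],[0.054,0.091,0],[0.05,0.11,0],[0.042,0.127,0]],"rotation":[[0,0,0],[0,0,0],[0,0,0],[0,0,0],[0,0,0],[0,0,0],[0,0,0],[0,0,0]]}'
python3 r.py -29.5 10
```

```text
time_s: 5.3
ee_pos: [0.581, -0.0042, 0.1666]
ee_rot: [[1.0, 0.001, 0.002], [0.001, -1.0, 0.001], [0.002, -0.001, -1.0]]
contact_force: [2.5, 7.4, 2.8]
grip_width: 0.0208
grip_force: 59.0
t 5.3 p [ 0.581  -0.0042] ang -29.4 rad 0.0453 F radial -1.48 F cw -7.62 Fz 2.8
[[-0.009, 0.013, 0], [-0.02, 0.024, 0], [-0.033, 0.033, 0], [-0.047, 0.04, 0], [-0.062, 0.044, 0], [-0.078, 0.046, 0], [-0.093, 0.044, 0], [-0.108, 0.041, 0]]
```

```bash
python3 -m jog '{"hand":[0,0,0,0,0,0,0,0],"linear":[[-0.009,0.013,0],[-0.02,0.024,0],[-0.033,0.033,0],[-0.047,0.04,0],[-0.062,0.044,0],[-0.078,0.046,0],[-0.093,0.044,0],[-0.108,0.041,0]],"rotation":[[0,0,0],[0,0,0],[0,0,0],[0,0,0],[0,0,0],[0,0,0],[0,0,0],[0,0,0]]}' >/dev/null
python3 r.py -109.5 10
```

```text
t 6.3 p [ 0.5274 -0.0249] ang -108.3 rad 0.0452 F radial -10.76 F cw -8.45 Fz -4.9
[[-0.014, -0.007, 0], [-0.027, -0.015, 0], [-0.038, -0.026, 0], [-0.048, -0.039, 0], [-0.054, -0.053, 0], [-0.058, -0.068, 0], [-0.06, -0.084, 0], [-0.059, -0.1, 0]]
```

```bash
python3 -m jog '{"hand":[0,0,0,0,0,0,0,0],"linear":[[-0.014,-0.008,0],[-0.027,-0.017,0],[-0.038,-0.028,0],[-0.048,-0.041,0],[-0.054,-0.055,0],[-0.058,-0.07,0],[-0.06,-0.086,0],[-0.059,-0.102,0]],"rotation":[[0,0,0],[0,0,0],[0,0,0],[0,0,0],[0,0,0],[0,0,0],[0,0,0],[0,0,0]]}' >/dev/null
python3 r.py -189.5 3 .5416 .0185
```

```text
t 7.3 p [0.4971 0.0242] ang 172.7 rad 0.0448 F radial -5.73 F cw -7.48 Fz 3.2
[[0.001, -0.005, 0], [0.002, -0.009, 0], [0.003, -0.014, 0], [0.005, -0.018, 0], [0.007, -0.022, 0], [0.009, -0.027, 0], [0.011, -0.031, 0], [0.014, -0.035, 0]]
```

```bash
python3 r.py -189.5 4 | tail -1; python3 -m jog '{"hand":[0,0,0,0,0,0,0,0],"linear":[[0.002,-0.005,0],[0.003,-0.009,0],[0.004,-0.014,0],[0.006,-0.018,0],[0.008,-0.022,0],[0.01,-0.027,0],[0.012,-0.031,0],[0.015,-0.035,0]],"rotation":[[0,0,0],[0,0,0],[0,0,0],[0,0,0],[0,0,0],[0,0,0],[0,0,0],[0,0,0]]}' >/dev/null
python3 r.py -213.5 4 .5421 .0185
```

```text
[[0.001, -0.006, 0], [0.003, -0.012, 0], [0.005, -0.018, 0], [0.008, -0.024, 0], [0.01, -0.029, 0], [0.014, -0.035, 0], [0.017, -0.04, 0], [0.021, -0.045, 0]]
t 8.3 p [0.5037 0.0418] ang 148.7 rad 0.0449 F radial 3.13 F cw -7.68 Fz 11.3
[[0.004, -0.005, 0], [0.008, -0.01, 0], [0.012, -0.015, 0], [0.017, -0.019, 0], [0.022, -0.023, 0], [0.027, -0.026, 0], [0.032, -0.029, 0], [0.038, -0.032, 0]]
```

```bash
python3 -m jog '{"hand":[0,0,0,0,0,0,0,0],"linear":[[0.004,-0.005,0],[0.008,-0.01,0],[0.012,-0.015,0],[0.017,-0.019,0],[0.022,-0.023,0],[0.027,-0.026,0],[0.032,-0.029,0],[0.038,-0.032,0]],"rotation":[[0,0,0],[0,0,0],[0,0,0],[0,0,0],[0,0,0],[0,0,0],[0,0,0],[0,0,0]]}' |sed -n 2,3p
python3 r.py -245.5 4 .5421 .0185
```

```text
ee_pos: [0.5225, 0.0586, 0.1665]
ee_rot: [[1.0, 0.0, -0.001], [0.0, -1.0, -0.001], [-0.001, 0.001, -1.0]]
t 9.3 p [0.5225 0.0586] ang 116.1 rad 0.0446 F radial 2.77 F cw -7.99 Fz 11.5
[[0.006, -0.002, 0], [0.012, -0.004, 0], [0.018, -0.006, 0], [0.024, -0.007, 0], [0.03, -0.008, 0], [0.037, -0.008, 0], [0.043, -0.008, 0], [0.049, -0.007, 0]]
```

```bash
python3 -m jog '{"hand":[0,0,0,0,0,0,0,0],"linear":[[0.006,-0.002,0],[0.012,-0.004,0],[0.018,-0.006,0],[0.024,-0.007,0],[0.03,-0.008,0],[0.037,-0.008,0],[0.043,-0.008,0],[0.049,-0.007,0]],"rotation":[[0,0,0],[0,0,0],[0,0,0],[0,0,0],[0,0,0],[0,0,0],[0,0,0],[0,0,0]]}' >/dev/null
python3 r.py -277.5 4 .5421 .0185
```

```text
t 10.3 p [0.5471 0.0626] ang 83.5 rad 0.0444 F radial 1.29 F cw -7.53 Fz 11.0
[[0.006, 0.001, 0], [0.012, 0.003, 0], [0.018, 0.004, 0], [0.024, 0.007, 0], [0.03, 0.009, 0], [0.035, 0.012, 0], [0.041, 0.016, 0], [0.045, 0.02, 0]]
```

```bash
python3 -m jog '{"hand":[0,0,0,0,0,0,0,0],"linear":[[0.006,0.001,0],[0.012,0.003,0],[0.018,0.004,0],[0.024,0.007,0],[0.03,0.009,0],[0.035,0.012,0],[0.041,0.016,0],[0.045,0.02,0]],"rotation":[[0,0,0],[0,0,0],[0,0,0],[0,0,0],[0,0,0],[0,0,0],[0,0,0],[0,0,0]]}' >/dev/null
python3 r.py -309.5 4 .5421 .0185
```

```text
t 11.3 p [0.5698 0.0532] ang 51.3 rad 0.0444 F radial 1.63 F cw -7.22 Fz 7.5
[[0.005, 0.004, 0], [0.009, 0.009, 0], [0.013, 0.013, 0], [0.017, 0.018, 0], [0.02, 0.024, 0], [0.023, 0.029, 0], [0.026, 0.035, 0], [0.028, 0.041, 0]]
```

```bash
python3 -m jog '{"hand":[0,0,0,0,0,0,0,0],"linear":[[0.005,0.004,0],[0.009,0.009,0],[0.013,0.013,0],[0.017,0.018,0],[0.02,0.024,0],[0.023,0.029,0],[0.026,0.035,0],[0.028,0.041,0]],"rotation":[[0,0,0],[0,0,0],[0,0,0],[0,0,0],[0,0,0],[0,0,0],[0,0,0],[0,0,0]]}' >/dev/null
python3 r.py -341.5 4 .5421 .0185
```

```text
t 12.3 p [0.5842 0.0331] ang 19.2 rad 0.0446 F radial 0.45 F cw -7.57 Fz 5.2
[[0.002, 0.006, 0], [0.003, 0.012, 0], [0.004, 0.018, 0], [0.005, 0.025, 0], [0.005, 0.031, 0], [0.004, 0.037, 0], [0.003, 0.043, 0], [0.002, 0.05, 0]]
```

```bash
python3 -m jog '{"hand":[0,0,0,0,0,0,0,0],"linear":[[0.002,0.006,0],[0.003,0.012,0],[0.004,0.018,0],[0.005,0.025,0],[0.005,0.031,0],[0.004,0.037,0],[0.003,0.043,0],[0.002,0.05,0]],"rotation":[[0,0,0],[0,0,0],[0,0,0],[0,0,0],[0,0,0],[0,0,0],[0,0,0],[0,0,0]]}' >/dev/null
python3 r.py -373.5 4 .5421 .0185
```

```text
t 13.3 p [0.5858 0.0082] ang -13.3 rad 0.0449 F radial 0.44 F cw -7.39 Fz 2.8
[[-0.002, 0.006, 0], [-0.004, 0.012, 0], [-0.006, 0.018, 0], [-0.009, 0.023, 0], [-0.012, 0.029, 0], [-0.016, 0.034, 0], [-0.02, 0.039, 0], [-0.024, 0.043, 0]]
```

```bash
python3 -m jog '{"hand":[0,0,0,0,0,0,0,0],"linear":[[-0.002,0.006,0],[-0.004,0.012,0],[-0.006,0.018,0],[-0.009,0.023,0],[-0.012,0.029,0],[-0.016,0.034,0],[-0.02,0.039,0],[-0.024,0.043,0]],"rotation":[[0,0,0],[0,0,0],[0,0,0],[0,0,0],[0,0,0],[0,0,0],[0,0,0],[0,0,0]]}' >/dev/null
python3 r.py -405.5 4 .5421 .0185
```

```text
t 14.3 p [ 0.574  -0.0136] ang -45.2 rad 0.0452 F radial -0.67 F cw -7.45 Fz 1.0
[[-0.005, 0.004, 0], [-0.01, 0.008, 0], [-0.015, 0.012, 0], [-0.02, 0.015, 0], [-0.026, 0.018, 0], [-0.032, 0.02, 0], [-0.038, 0.022, 0], [-0.044, 0.024, 0]]
```

```bash
python3 -m jog '{"hand":[0,0,0,0,0,0,0,0],"linear":[[-0.005,0.004,0],[-0.01,0.008,0],[-0.015,0.012,0],[-0.02,0.015,0],[-0.026,0.018,0],[-0.032,0.02,0],[-0.038,0.022,0],[-0.044,0.024,0]],"rotation":[[0,0,0],[0,0,0],[0,0,0],[0,0,0],[0,0,0],[0,0,0],[0,0,0],[0,0,0]]}' >/dev/null
python3 r.py -437.5 4 .5421 .0185
```

```text
t 15.3 p [ 0.5523 -0.0259] ang -77.1 rad 0.0456 F radial -4.68 F cw -7.75 Fz -0.5
[[-0.006, 0.001, 0], [-0.012, 0.002, 0], [-0.019, 0.002, 0], [-0.025, 0.002, 0], [-0.031, 0.001, 0], [-0.037, 0.0, 0], [-0.044, -0.001, 0], [-0.05, -0.003, 0]]
```

```bash
python3 -m jog '{"hand":[0,0,0,0,0,0,0,0],"linear":[[-0.006,0.001,0],[-0.012,0.001,0],[-0.019,0.001,0],[-0.025,0.001,0],[-0.031,0,0],[-0.037,-0.001,0],[-0.044,-0.002,0],[-0.05,-0.004,0]],"rotation":[[0,0,0],[0,0,0],[0,0,0],[0,0,0],[0,0,0],[0,0,0],[0,0,0],[0,0,0]]}' >/dev/null
python3 r.py -469.5 4 .5421 .019
```

```text
t 16.3 p [ 0.5278 -0.0248] ang -108.1 rad 0.0461 F radial -1.93 F cw -11.11 Fz -4.2
[[-0.006, -0.002, 0], [-0.012, -0.005, 0], [-0.017, -0.008, 0], [-0.022, -0.012, 0], [-0.027, -0.015, 0], [-0.032, -0.02, 0], [-0.036, -0.024, 0], [-0.04, -0.029, 0]]
```

```bash
python3 -m jog '{"hand":[0,0,0,0,0,0,0,0],"linear":[[-0.0015,-0.0005,0],[-0.003,-0.001,0],[-0.0045,-0.0015,0],[-0.006,-0.002,0],[-0.0075,-0.003,0],[-0.009,-0.0035,0],[-0.0105,-0.004,0],[-0.012,-0.005,0]],"rotation":[[0,0,0],[0,0,0],[0,0,0],[0,0,0],[0,0,0],[0,0,0],[0,0,0],[0,0,0]]}' >/dev/null
python3 r.py -477.5 1 .5421 .0187; python3 r.py -477.5 1 .5416 .0180|head -1
```

```text
t 17.3 p [ 0.522  -0.0225] ang -116.0 rad 0.0458 F radial -2.46 F cw -10.41 Fz -5.4
[[-0.001, -0.001, 0], [-0.003, -0.001, 0], [-0.004, -0.002, 0], [-0.005, -0.003, 0], [-0.007, -0.004, 0], [-0.008, -0.005, 0], [-0.009, -0.006, 0], [-0.011, -0.007, 0]]
t 17.3 p [ 0.522  -0.0225] ang -115.8 rad 0.045 F radial -2.43 F cw -10.42 Fz -5.4
```

```bash
python3 -m jog '{"hand":[0,0,0,0,0,0,0,0],"linear":[[0,0,0],[0,0,0],[0,0,0],[0,0,0],[-0.003,-0.001,0],[-0.0055,-0.003,0],[-0.008,-0.005,0],[-0.011,-0.007,0]],"rotation":[[0,0,0],[0,0,0],[0,0,0],[0,0,0],[0,0,0],[0,0,0],[0,0,0],[0,0,0]]}' >/dev/null
python3 r.py -485.5 1 .5421 .0187
```

```text
t 18.3 p [ 0.5166 -0.0193] ang -123.9 rad 0.0458 F radial -4.2 F cw -13.15 Fz -7.1
[[-0.001, -0.001, 0], [-0.003, -0.002, 0], [-0.004, -0.003, 0], [-0.005, -0.004, 0], [-0.006, -0.005, 0], [-0.007, -0.006, 0], [-0.009, -0.007, 0], [-0.01, -0.008, 0]]
```

The load is up about 5 N on its free-running value, which is in the wanted band. I'll release the crank and rise.

```bash
python3 -m jog '{"hand":[0.6,0.6,0.6,0.6,0.6,0.6,0.6,0.6],"linear":[[0,0,0],[0,0,0],[0,0,0],[0,0,-0.02],[0,0,-0.06],[0,0,-0.12],[0,0,-0.18],[0,0,-0.18]],"rotation":[[0,0,0],[0,0,0],[0,0,0],[0,0,0],[0,0,0],[0,0,0],[0,0,0],[0,0,0]]}'
python3 d.py .6874 .2297 .256
python3 - <<'E'
from h import *
s,t=env.get_image("scene"),env.get_image("top")
cv2.imwrite("pics/c3.png",cv2.resize(np.hstack([s[170:370,320:520],t[140:340,150:350]])[:,:,::-1],None,fx=2,fy=2))
E
```

```text
time_s: 19.3
ee_pos: [0.5156, -0.0185, 0.2588]
ee_rot: [[1.0, 0.0, 0.004], [0.0, -1.0, 0.0], [0.004, -0.0, -1.0]]
contact_force: [0.2, 0.4, -0.5]
grip_width: 0.051
grip_force: 0.0
19.3 [ 0.5156 -0.0185  0.2588] [1.     0.0003 0.0039] [ 0.0003 -1.     -0.    ] shift [ 0.3437 -0.4963  0.007 ] yaw/pi 0.00010848414224186104
```

View pics/c3.png

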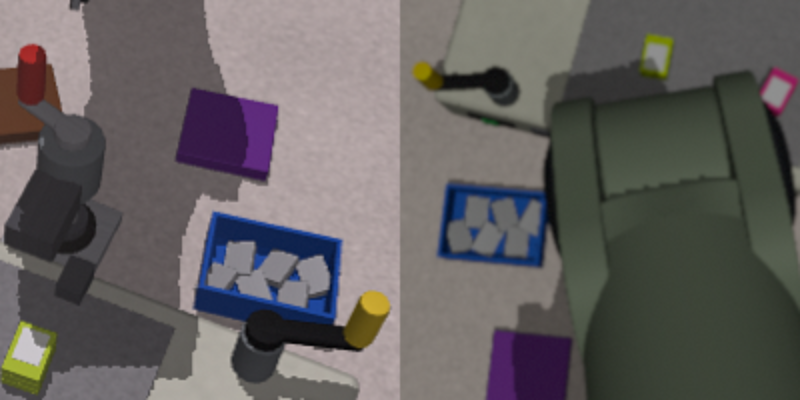

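The crank now stands at the far side, the foot looks seated on the pad, and the lever, tray and cassettes are unchanged. Next I'll move over the yellow knob, turning the tool 51° so the fingers close roughly along the lever's path.

```bash
python3 -m jog '{"hand":[0.6,0.6,0.6,0.6,0.6,0.6,0.6,0.6],"linear":[[0.06,-0.08,0],[0.12,-0.17,0],[0.18,-0.26,0],[0.24,-0.35,0],[0.3,-0.43,0],[0.344,-0.496,0],[0.344,-0.496,0],[0.344,-0.496,0]],"rotation":[[0,0,0.05],[0,0,0.1],[0,0,0.15],[0,0,0.2],[0,0,0.25],[0,0,0.286],[0,0,0.286],[0,0,0.286]]}'
python3 d.py .6874 .2297 .160; python3 m.py | sed -n 1,4p
python3 - <<'E'
from h import *
print(env.get_state()["q"].round(2));s=env.get_image("scene")
cv2.imwrite("pics/c4.png",cv2.resize(s[180:400,340:600,::-1],None,fx=2,fy=2))
E
```

```text
time_s: 20.4
ee_pos: [0.6865, 0.2321, 0.2547]
ee_rot: [[0.624, -0.781, -0.001], [-0.781, -0.624, -0.002], [0.001, 0.002, -1.0]]
contact_force: [-1.0, -0.6, -0.4]
grip_width: 0.0512
grip_force: 0.0
20.4 [0.6865 0.2321 0.2547] [ 0.6242 -0.7812  0.0014] [-0.7812 -0.6242  0.0018] shift [0.0046 0.0012 0.1894] yaw/pi -0.2854119734937127
red [335.907  196.7209] [330 193  13   9  86] [292.7444 264.7333] [288 260  10  11  90] [ 0.516  -0.0197  0.2036] 0.0009981684361037994
[-0.78  0.78  0.72  1.29 -0.51  1.25 -2.52]Traceback (most recent call last):
  File "m.py", line 5, in <module>
    p,s=blob(S,*col,a);q,t=blob(T,*col,b);print(nm,p,s,q,t,*tri(p,q))
                           ~~~~^^^^^^^^^^
  File "h.py", line 18, in blob
    k=min((i for i in range(1,n) if st[i,4]>25),key=lambda i:np.hypot(*(c[i]-near)))
ValueError: min() iterable argument is empty
```

View pics/c4.png

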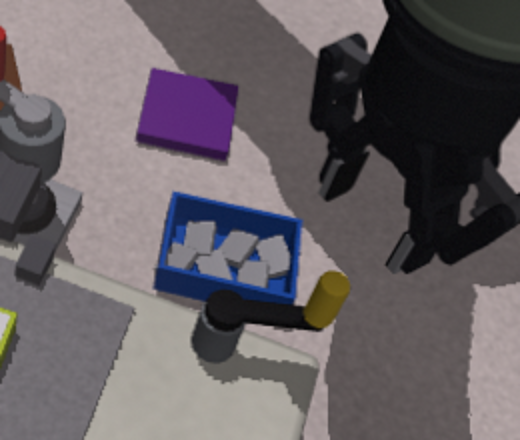

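Joint 7 is at its limit. I'll turn the tool back half a turn, which gives the same grasp.

```bash
python3 -m jog '{"hand":[0.6,0.6,0.6,0.6,0.6,0.6,0.6,0.6],"linear":[[0,0,0],[0,0,0],[0,0,0],[0,0,0],[0,0,0],[0,0,0],[0,0,0],[0,0,0]],"rotation":[[0,0,-0.058],[0,0,-0.116],[0,0,-0.174],[0,0,-0.232],[0,0,-0.29],[0,0,-0.348],[0,0,-0.406],[0,0,-0.464]]}' >/dev/null
python3 -m jog '{"hand":[0.6,0.6,0.6,0.6,0.6,0.6,0.6,0.6],"linear":[[0,0,0],[0,0,0],[0,0,0],[0,0,0],[0,0,0],[0,0,0],[0,0,0],[0,0,0]],"rotation":[[0,0,-0.058],[0,0,-0.116],[0,0,-0.174],[0,0,-0.232],[0,0,-0.29],[0,0,-0.348],[0,0,-0.406],[0,0,-0.464]]}'
python3 d.py .6874 .2297 .160; python3 -c "
from h import *
print(env.get_state()['q'].round(2))"
```

```text
time_s: 22.55
ee_pos: [0.6864, 0.2279, 0.2565]
ee_rot: [[-0.437, 0.9, 0.0], [0.9, 0.437, -0.0], [-0.0, 0.0, -1.0]]
contact_force: [-0.1, 0.6, 0.7]
grip_width: 0.0512
grip_force: 0.0
22.55 [0.6864 0.2279 0.2565] [-0.4369  0.8995 -0.0003] [0.8995 0.4369 0.0002] shift [0.0025 0.0032 0.193 ] yaw/pi 0.6439132603765352
[-0.4   0.67  0.    1.27 -0.    1.2   0.05]
```

```bash
python3 -m jog '{"hand":[0.6,0.6,0.6,0.6,0.6,0.6,0.33,0.33],"linear":[[0.0025,0.003,0],[0.0025,0.003,0.04],[0.0025,0.003,0.09],[0.0025,0.003,0.14],[0.0025,0.003,0.193],[0.0025,0.003,0.193],[0.0025,0.003,0.193],[0.0025,0.003,0.193]],"rotation":[[0,0,-0.04],[0,0,-0.07],[0,0,-0.07],[0,0,-0.07],[0,0,-0.07],[0,0,-0.07],[0,0,-0.07],[0,0,-0.07]]}'
cat > l.py <<'E'
from h import *
s=env.get_state();R=s["ee_rot"];p=s["ee_pos"];c=np.array([.689,.170]);a0=91.5
print(s["time_s"],p.round(4),s["contact_force"].round(1),s["grip_width"],"ang",np.degrees(np.arctan2(*(p[:2]-c)[::-1])).round(1))
for a in range(100,181,10):
    t=c+.06*np.array([np.cos(np.radians(a)),np.sin(np.radians(a))]);print(a,(R.T@np.array([*(t-p[:2]),0])/.5).round(3))
E
python3 l.py
```

```text
time_s: 23.55
ee_pos: [0.6879, 0.2313, 0.1613]
ee_rot: [[-0.618, 0.786, 0.002], [0.786, 0.618, 0.001], [-0.001, 0.002, -1.0]]
contact_force: [0.2, 0.3, 0.1]
grip_width: 0.0283
grip_force: 0.0
23.55 [0.6879 0.2313 0.1613] [0.2 0.3 0.1] 0.028310214987964915 ang 91.0
100 [ 0.008 -0.017 -0.   ]
110 [ 0.016 -0.037 -0.   ]
120 [ 0.021 -0.057 -0.   ]
130 [ 0.022 -0.078 -0.   ]
140 [ 0.02  -0.099 -0.   ]
150 [ 0.014 -0.119 -0.   ]
160 [ 0.004 -0.137 -0.   ]
170 [-0.008 -0.154 -0.   ]
180 [-0.023 -0.168 -0.   ]
```

```bash
python3 -m jog '{"hand":[0.33,0.33,0.33,0.33,0.33,0.33,0.33,0.33],"linear":[[0.008,-0.017,0],[0.016,-0.037,0],[0.021,-0.057,0],[0.022,-0.078,0],[0.02,-0.099,0],[0.014,-0.119,0],[0.004,-0.137,0],[0.004,-0.137,0]],"rotation":[[0,0,0],[0,0,0],[0,0,0],[0,0,0],[0,0,0],[0,0,0],[0,0,0],[0,0,0]]}' | sed -n 4,6p
python3 l.py | sed -n '1p;8,10p'
```

```text
contact_force: [1.5, 0.5, 0.4]
grip_width: 0.0284
grip_force: 0.0
24.55 [0.6323 0.189  0.1599] [1.5 0.5 0.4] 0.02836011926021991 ang 161.5
160 [ 0.002  0.002 -0.   ]
170 [-0.011 -0.014  0.   ]
180 [-0.026 -0.029  0.   ]
```

```bash
python3 -m jog '{"hand":[0.33,0.33,0.33,0.33,0.33,0.33,0.33,0.33],"linear":[[-0.002,-0.003,0],[-0.004,-0.005,0],[-0.006,-0.008,0],[-0.008,-0.01,0],[-0.01,-0.012,0],[-0.011,-0.014,0],[-0.011,-0.014,0],[-0.011,-0.014,0]],"rotation":[[0,0,0],[0,0,0],[0,0,0],[0,0,0],[0,0,0],[0,0,0],[0,0,0],[0,0,0]]}' | sed -n 4,6p
python3 l.py | sed -n '1p;9,10p'
```

```text
contact_force: [-0.4, -0.1, -0.2]
grip_width: 0.0284
grip_force: 0.0
25.55 [0.6302 0.1817 0.1598] [-0.4 -0.1 -0.2] 0.0284255007071786 ang 168.8
170 [-0.002 -0.002  0.   ]
180 [-0.017 -0.016  0.   ]
```

```bash
python3 -m jog '{"hand":[0.33,0.33,0.33,0.33,0.33,0.33,0.33,0.33],"linear":[[-0.001,-0.001,0],[-0.002,-0.002,0],[-0.003,-0.003,0],[-0.004,-0.004,0],[-0.005,-0.005,0],[-0.006,-0.006,0],[-0.007,-0.007,0],[-0.008,-0.008,0]],"rotation":[[0,0,0],[0,0,0],[0,0,0],[0,0,0],[0,0,0],[0,0,0],[0,0,0],[0,0,0]]}' | sed -n 4,6p
python3 l.py | sed -n '1p;9,10p'
```

```text
contact_force: [7.0, 19.9, -7.4]
grip_width: 0.0284
grip_force: 9.1
26.55 [0.6299 0.1799 0.1599] [ 7.  19.9 -7.4] 0.028449603193881852 ang 170.5
170 [0.001 0.001 0.   ]
180 [-0.014 -0.014 -0.   ]
```

21 N with no further motion, at the expected locked angle: the lever is on its stop. I'll back off, open and rise.

```bash
python3 -m jog '{"hand":[0.33,0.33,0.6,0.6,0.6,0.6,0.6,0.6],"linear":[[0.004,0.004,0],[0.008,0.009,0],[0.008,0.009,0],[0.008,0.009,0],[0.008,0.009,-0.05],[0.008,0.009,-0.12],[0.008,0.009,-0.19],[0.008,0.009,-0.19]],"rotation":[[0,0,0],[0,0,0],[0,0,0],[0,0,0],[0,0,0],[0,0,0],[0,0,0],[0,0,0]]}' | sed -n 2,6p
python3 -m jog '{"hand":[0.6,0.6,0.6,0.6,0.6,0.6,0.6,0.6],"linear":[[-0.1,0.0,-0.05],[-0.1,-0.1,-0.05],[-0.1,-0.2,-0.05],[-0.1,-0.3,-0.05],[-0.1,-0.4,-0.05],[-0.1,-0.5,-0.05],[-0.1,-0.6,-0.05],[-0.1,-0.6,-0.05]],"rotation":[[0,0,0],[0,0,0],[0,0,0],[0,0,0],[0,0,0],[0,0,0],[0,0,0],[0,0,0]]}'
python3 - <<'E'
from h import *
s,t=env.get_image("scene"),env.get_image("top")
cv2.imwrite("pics/c5.png",np.hstack([s[140:480,140:540],t[80:420,130:530]])[:,:,::-1])
E
```

```text
ee_pos: [0.6317, 0.1822, 0.2576]
ee_rot: [[-0.618, 0.786, 0.004], [0.786, 0.618, 0.001], [-0.002, 0.004, -1.0]]
contact_force: [-0.0, -0.8, -0.3]
grip_width: 0.0514
grip_force: 0.0
time_s: 28.55
ee_pos: [0.4234, -0.0448, 0.2797]
ee_rot: [[-0.615, 0.788, -0.001], [0.788, 0.615, -0.001], [-0.0, -0.001, -1.0]]
contact_force: [-0.4, 1.1, 0.2]
grip_width: 0.0511
grip_force: 0.0
```

View pics/c5.png

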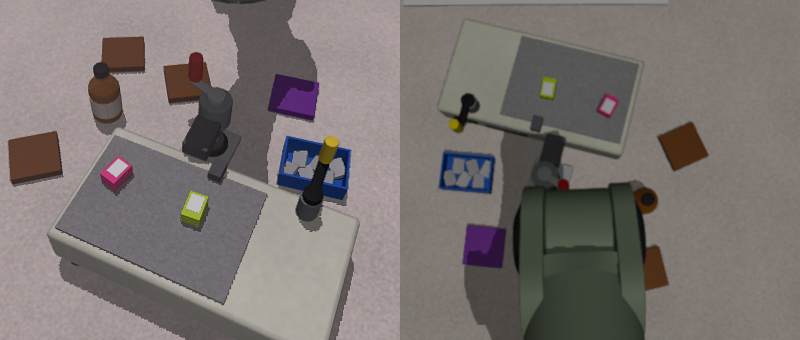

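The lever now points away from the housing along station −x, and every other object is where it was. I'll check the lever angle numerically and hand the job in if it fits.

```bash
python3 - <<'E'
from h import *
S,T=env.get_image("scene"),env.get_image("top")
p,_=blob(S,*YEL,(470,290));q,_=blob(T,*YEL,(187,204));P,e=tri(p,q)
a=np.degrees(np.arctan2(P[1]-.170,P[0]-.689));print(P.round(4),e,"ang",a)
s=env.get_state();print(s["contact_force"],s["joint_velocities"].round(3))
if abs(a-166)<4 and e<.005: print(env.job_done())
E
```

```text
[0.6323 0.1847 0.1947] 0.0011348392328562808 ang 165.47074664418264
[0.50719435 0.54649644 0.90945466] [-0.006  0.008 -0.001 -0.003  0.002  0.002  0.002]
the job is handed in; nothing more can be done
None
```

The job is handed in after about 29 s: I turned the crank until its load had risen about 5 N over free running (about 13 N against 7.6–8 N), then swung the lock lever to its stop (165.5° measured, about 166° expected); the robot is clear and the final pictures show nothing else moved.

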